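# Count to the third gap and push the eraser in

### The job

The eraser belongs in the third gap of the wooden desk rack, counted from the end with the red cap. Starting at the red end, run a fingertip along the rail so that it flicks the first, the second and then the third brass tab, and stop there without bending any of the other three; then push the eraser along the desk into that third gap until it meets the back rail, and leave it there. Push it only, never lift it, and do not disturb the other things on the desk.

Things in the scene. Friction and masses are not known exactly. Their poses are not given: they have to be found in the camera images.
- rack: comb-like pale wood rack fixed to the desk, turned up to 0.2 rad. Origin: on the desk, middle of its length; x points into the gaps, away from the robot, y to the left, z up. Seven round-nosed dividers, 5 mm thick, 18 mm high, from x = -32 to +10 mm, every 36 mm from y = -108 to +108 mm, make six gaps a to f, a leftmost, each 31 mm wide, 42 mm deep, no roof; the desk is their floor
- rail (a point): middle of the rack's back rail, on its top (rack frame x = 18 mm, y = 0, z = 26 mm). The rail is 16 mm thick (x = 10 to 26 mm), 253 mm long, 26 mm high and closes the far end of every gap; it carries one upright brass tab above the middle of each gap, at y = +90 (a), +54 (b), +18 (c), -18 (d), -54 (e), -90 mm (f). Axes as the rack's
- gap_c (a point): mouth of gap c, third from the left end, at desk height, between the divider noses (rack frame x = -32, y = +18 mm). It is the third gap when the red cap is at the left (+y) end
- gap_d (a point): mouth of gap d, third from the right end, at desk height, between the divider noses (rack frame x = -32, y = -18 mm). It is the third gap when the red cap is at the right (-y) end
- red_cap: red plastic stud, 15 mm across, its top 33 mm above the desk, fixed beside the rack's end divider; it marks the end where counting starts, which may be the left or the right one (rack frame x = -2 mm, y = +118.5 or -118.5 mm). Origin: centre of its underside, 10 mm above the desk
- black_cap: the same stud in black plastic, at the other end of the rack
- eraser: eraser, blue sleeve, pink end, 20 x 48 x 11 mm, about 22 g, loose, flat on the desk; its centre some 7 cm before the gap mouths, up to 7 cm left or right of the rack's middle, turned up to 0.3 rad from the gaps' direction. Origin: centre of its underside; y is its long axis. Pushed home, its origin is at x = -14 mm in the rack's frame and its near end stands 6 mm proud of the divider noses
- tab_a (a joint): angle of the sprung brass tab above gap a (rack frame x = 18, y = +90 mm): a leaf 14 mm wide (x), 2.5 mm thick (y), hinged on the rail's top, its free edge 50 mm above the desk. 0 upright, positive leaning right (-y), to 1.35 rad either way; springs back (0.03 N m/rad, about 1.5 N to bend). A fingertip passing 42 mm above the desk bends it about 0.8 rad and slides over it
- tab_b (a joint): angle of the sprung brass tab above gap b (rack frame x = 18, y = +54 mm): a leaf 14 mm wide (x), 2.5 mm thick (y), hinged on the rail's top, its free edge 50 mm above the desk. 0 upright, positive leaning right (-y), to 1.35 rad either way; springs back (0.03 N m/rad, about 1.5 N to bend). A fingertip passing 42 mm above the desk bends it about 0.8 rad and slides over it
- tab_c (a joint): angle of the sprung brass tab above gap c (rack frame x = 18, y = +18 mm): a leaf 14 mm wide (x), 2.5 mm thick (y), hinged on the rail's top, its free edge 50 mm above the desk. 0 upright, positive leaning right (-y), to 1.35 rad either way; springs back (0.03 N m/rad, about 1.5 N to bend). A fingertip passing 42 mm above the desk bends it about 0.8 rad and slides over it
- tab_d (a joint): angle of the sprung brass tab above gap d (rack frame x = 18, y = -18 mm): a leaf 14 mm wide (x), 2.5 mm thick (y), hinged on the rail's top, its free edge 50 mm above the desk. 0 upright, positive leaning right (-y), to 1.35 rad either way; springs back (0.03 N m/rad, about 1.5 N to bend). A fingertip passing 42 mm above the desk bends it about 0.8 rad and slides over it
- tab_e (a joint): angle of the sprung brass tab above gap e (rack frame x = 18, y = -54 mm): a leaf 14 mm wide (x), 2.5 mm thick (y), hinged on the rail's top, its free edge 50 mm above the desk. 0 upright, positive leaning right (-y), to 1.35 rad either way; springs back (0.03 N m/rad, about 1.5 N to bend). A fingertip passing 42 mm above the desk bends it about 0.8 rad and slides over it
- tab_f (a joint): angle of the sprung brass tab above gap f (rack frame x = 18, y = -90 mm): a leaf 14 mm wide (x), 2.5 mm thick (y), hinged on the rail's top, its free edge 50 mm above the desk. 0 upright, positive leaning right (-y), to 1.35 rad either way; springs back (0.03 N m/rad, about 1.5 N to bend). A fingertip passing 42 mm above the desk bends it about 0.8 rad and slides over it
- field_compass: brass field compass with a pale dial, lying to the right of the rack, 60 x 73 x 16 mm, loose bystander; origin: centre of its underside
- ink_bottle: square dark bottle with a black cap, 47 x 46 x 56 mm, to the left, loose bystander; origin: centre of its underside
- pencil_green: green pencil lying near the left front edge, 182 mm long, loose bystander; origin: its middle, underside
- sealing_wax: red stick of sealing wax, 101 x 12 x 11 mm, lying near the right front, loose bystander; origin: its middle, underside

How it is judged:
On the way, in this order (a step that is already met when the one before it is completed fails the run):
1. the fingertip bends the first tab from the red end by more than 0.3 rad (((y of red_cap in the frame of rack above 0 m and (value of joint tab_a above 0.3 rad or value of joint tab_a below -0.3 rad)) or (y of red_cap in the frame of rack below 0 m and (value of joint tab_f above 0.3 rad or value of joint tab_f below -0.3 rad)))), for 0.04 s.
2. the fingertip bends the second tab from the red end by more than 0.3 rad (((y of red_cap in the frame of rack above 0 m and (value of joint tab_b above 0.3 rad or value of joint tab_b below -0.3 rad)) or (y of red_cap in the frame of rack below 0 m and (value of joint tab_e above 0.3 rad or value of joint tab_e below -0.3 rad)))), for 0.04 s.
3. the fingertip bends the third tab from the red end by more than 0.3 rad (((y of red_cap in the frame of rack above 0 m and (value of joint tab_c above 0.3 rad or value of joint tab_c below -0.3 rad)) or (y of red_cap in the frame of rack below 0 m and (value of joint tab_d above 0.3 rad or value of joint tab_d below -0.3 rad)))), for 0.04 s.
4. the eraser is pushed home in the third gap from the red end (((y of red_cap in the frame of rack above 0 m and y of eraser in the frame of rack between 0.01 and 0.026 m) or (y of red_cap in the frame of rack below 0 m and y of eraser in the frame of rack between -0.026 and -0.01 m)) and x of eraser in the frame of rack between -0.02 and -0.006 m and angle between the y axis of eraser and the x axis of rack, either way round below 0.3 rad and height (world z) of eraser below 0.004 m and angle between eraser's own z axis and vertical below 0.1 rad), for 0.2 s.
At the end, for the whole second after the job is handed in: the eraser lies flat on the desk at rest in the third gap from the red cap, its long axis within 0.3 rad of the gap's, its far end within 6 mm of the back rail (all of step 4 and linear speed of eraser below 0.01 m/s); the robot touches nothing.
It fails at once if a tab beyond the third from the red end is bent by more than 0.25 rad ((y of red_cap in the frame of rack above 0 m and (value of joint any of tab_d, tab_e, tab_f above 0.25 rad or value of joint any of tab_d, tab_e, tab_f below -0.25 rad)) or (y of red_cap in the frame of rack below 0 m and (value of joint any of tab_a, tab_b, tab_c above 0.25 rad or value of joint any of tab_a, tab_b, tab_c below -0.25 rad))).
It fails at once if the eraser is lifted (underside more than 8 mm up) or tipped over (height (world z) of eraser above 0.008 m or angle between eraser's own z axis and vertical above 0.5 rad).
It fails at once if a bystander is moved by more than 15 mm (distance of any of field_compass, ink_bottle, pencil_green, sealing_wax from where it was at the start of the episode above 0.015 m).
It also fails if it takes over 64 s, if anything falls off the work surface, if the arm or the gripper's body presses on something with over 40 N, if the wrist force passes 120 N, or if a joint passes its speed limit or range.

### The arm

A 6-joint arm with a two-finger parallel gripper is mounted at the origin on a cart in front of the work surface, level with it; the furniture and walls round the work are solid. World frame = base frame: x ahead of the robot, y to its left, z up, the work surface at z = 0. Lengths are in m, angles in rad, forces in N, time in s.
With the tool pointing down it reaches from about 0.325 to 0.85 m from the base axis. Payload 15.5 kg.
Tool frame: the origin (TCP) lies midway between the tips of the shut fingers; the grasp point (between the pads) lies 19 mm behind it (r.grasp_offset is the distance from the TCP to the grasp point, in m); z points along the fingers, y is the direction in which the jaws open and shut (so a half turn about z gives the same grasp; the last joint's range is limited). The gripper opens to 91 mm and grips with 3 to 60 N. Pads are 32 mm wide; open, the fingers measure 118 mm over their backs; the gripper's body (76 mm by 178 mm) begins 60 mm behind the grasp point.
Start: joints at [1.085, 0.494, 1.345, -0, 1.302, -0.096], TCP at [0.238, 0.578, 0.214] pointing down, gripper open.
Joint ranges: [-2.91, 2.91], [-0.82, 2.16], [0.22, 2.67], [-1.22, 4.37], [0.12, 2.79], [-3.08, 3.08]. Speed limits (rad/s): [1.89, 1.89, 2.57, 3.01, 3.01, 3.01].

### API

Orientations are given as a rotation vector (axis times angle).
In Python, from plant import r gives the robot as it stands. The module is installed in compiled form; this text tells all that it offers.
- The arm moves only by the tool arm_command, never from a script. Its argument "series" is text: rows parted by semicolons, each of 7 numbers parted by spaces: the closure, from -1 (fully open) to 1 (shut), so that 0 is half open, then the shift along the tool's x, y, z in units of 40 mm (1.0 is 40 mm), then the turn, a rotation vector about the tool's x, y, z in degrees. A call has 1 to 8 rows; each row shifts and turns the commanded pose from where the row before left it, along the tool's axes as they then stand; what a row does not reach is not made up. A row lasts 1/12 s, in which the tool goes at most 41.7 mm and 7.16 degrees, less where a joint would pass 70% of its speed; a pose out of reach is approached as far as the arm can. A call is refused whole if a number of a shift passes 1 or a number of a turn 7.16, either way. A call with a gripper value outside its range is refused whole. The fingers move at their own pace and stop on an object; the grip force is fixed at half the most. Time passes only in rows, so rows that do not move let the fingers close. It gives the time, the measured TCP pose, the force and the opening at its end, in the units of the state.
- r.read_state(): the state, without advancing time (a new reading comes with each control period).
- r.get_image(name): name is "scene" or "side" or "wrist"; returns a dict with "img" (384x512x3 uint8, red, green, blue), "z_map" (384x512 float32, m along the optical axis (not along the pixel's ray), 0 where there is no reading), "fovy" (degrees; the focal length in pixels is half the picture's height over the tangent of half this angle, whatever the lens; pixels are square), "cx", "cy" (the principal point, pixels), "dist_coeffs" ([k1, k2, p1, p2, k3] as OpenCV has them; the pictures are not rectified), "T" (4x4, takes a point from camera to world coordinates). Camera axes: x right, y down, z forward; pixel columns grow to the right and rows downward; lengths in m; the calibration is good to about 2 mm. A picture is of the moment at which its call begins.
- r.finish_job(): hands the job in, once; it reports no verdict.
The state is a dict: "t": time; "joint_positions": joint angles; "joint_velocities": joint speeds; "joint_efforts": joint torques, N m; "tcp_pos": TCP position; "tcp_rot": TCP orientation; "ft_force": force on the tool from outside, world axes, zero at the start; "torque": the same for the moment, N m; "opening": finger opening in m.
Only numpy, scipy, OpenCV 4.12 (cv2) and the standard library are available. Lean on these libraries where they do the work, as an engineer would, in place of code of your own. Each camera call takes 0.05 s, during which the arm holds its last target.

## Working session

There is one attempt and no reset: what is moved stays moved. The work goes in short steps, Python scripts to look and compute and a tool call to move; the robot and the scene stay as the last step left them, time stands still between calls to the robot, and variables do not carry over. Pictures are saved under pics/ and viewed, and the job is handed in when it is done.

Besides the shell and the picture viewer there is one more tool, called after ">>>" as name(argument=value, ...) on one line, values as JSON. arm_command: Moves the arm, as the interface text tells. Its arguments: {"type":"object","properties":{"series":{"type":"string"}},"required":["series"]}

```bash
mkdir -p pics; cat > h.py <<'E'
import numpy as np, cv2
from plant import r
def shot(name,tag):
    d=r.get_image(name); cv2.imwrite(f'pics/{tag}.png',d['img'][:,:,::-1]); np.save(f'{tag}.npy',d,allow_pickle=True); return d
def K(d):
    h=d['img'].shape[0]; f=h/2/np.tan(np.radians(d['fovy'])/2)
    return np.array([[f,0,d['cx']],[0,f,d['cy']],[0,0,1]])
def ray(d,px,z):
    p=cv2.undistortPoints(np.array(px,float).reshape(-1,1,2),K(d),np.array(d['dist_coeffs'],float)).reshape(-1,2)
    v=np.c_[p,np.ones(len(p))]@d['T'][:3,:3].T; o=d['T'][:3,3]
    return o+v*((z-o[2])/v[:,2])[:,None]
def proj(d,P):
    Ti=np.linalg.inv(d['T']); rv=cv2.Rodrigues(Ti[:3,:3])[0]
    return cv2.projectPoints(np.array(P,float).reshape(-1,3),rv,Ti[:3,3],K(d),np.array(d['dist_coeffs'],float))[0].reshape(-1,2)
E
python3 - <<'E'
from h import *
for n in ['scene','side','wrist']:
    d=shot(n,n+'0'); print(n,d['T'].round(3).tolist(),d['fovy'],d['dist_coeffs'])
s=r.read_state(); print(s)
E
```

```text
scene [[0.786, -0.39, 0.479, -0.106], [-0.617, -0.516, 0.593, -0.798], [0.015, -0.762, -0.647, 0.911], [0.0, 0.0, 0.0, 1.0]] 45.0481381785085 [-0.01442753  0.          0.          0.          0.        ]
side [[0.921, -0.224, 0.318, 0.224], [-0.389, -0.537, 0.749, -0.737], [0.003, -0.813, -0.582, 0.619], [0.0, 0.0, 0.0, 1.0]] 52.0744973900876 [0.0200667 0.        0.        0.        0.       ]
wrist [[0.38, 0.899, 0.215, 0.177], [0.925, -0.37, -0.09, 0.602], [-0.001, 0.233, -0.972, 0.383], [0.0, 0.0, 0.0, 1.0]] 60.2244032903472 [-0.0927193  0.         0.         0.         0.       ]
{'t': 0.15, 'joint_positions': array([ 1.08447385e+00,  4.94041271e-01,  1.34599063e+00,  7.26358291e-09,
        1.30248471e+00, -9.55015666e-02]), 'joint_velocities': array([-0.0002017 , -0.00125931, -0.00237798, -0.00032106, -0.00083143,
       -0.00155569]), 'joint_efforts': array([ 1.44855112e-03, -8.79185200e+01, -3.82045484e+01,  7.07293069e-02,
        5.01019461e-02,  1.39137128e-06]), 'tcp_pos': array([0.23795401, 0.57761621, 0.21347411]), 'tcp_rot': array([-6.09949005e-01, -3.08154175e+00,  1.39023628e-03]), 'ft_force': array([-0.01711092, -0.66788912, -0.6060338 ]), 'torque': array([-0.03672195, -0.02737242, -0.01656776]), 'opening': 0.09110420738635337}
```

View pics/scene0.png

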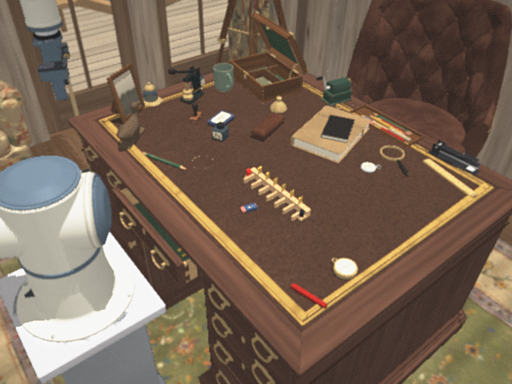

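View pics/side0.png

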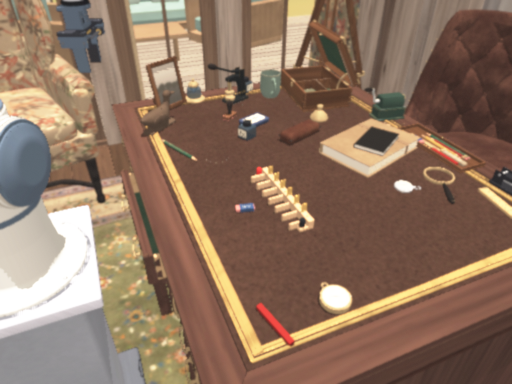

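View pics/wrist0.png

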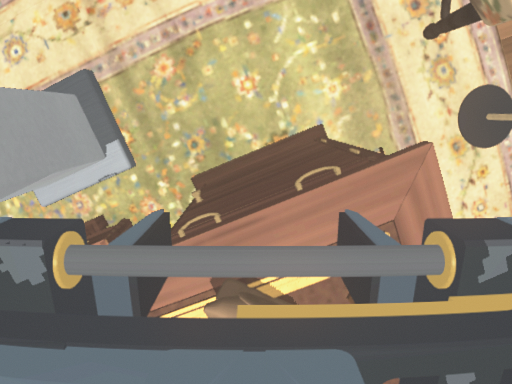

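Both views put the red cap at the rack's left end (scene ~(249,172), side ~(260,170)) and the eraser in front of it at ~(249,208) in both. I'll enlarge these areas.

```bash
python3 - <<'E'
from h import *
a=cv2.imread('pics/scene0.png')[155:230,225:325]; b=cv2.imread('pics/side0.png')[155:240,225:325]
cv2.imwrite('pics/sc_crop.png',cv2.resize(a,None,fx=8,fy=8,interpolation=cv2.INTER_CUBIC)[:600])
cv2.imwrite('pics/si_crop.png',cv2.resize(b,None,fx=7,fy=7,interpolation=cv2.INTER_CUBIC)[:600])
E
```

```text
(no output)
```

View pics/sc_crop.png

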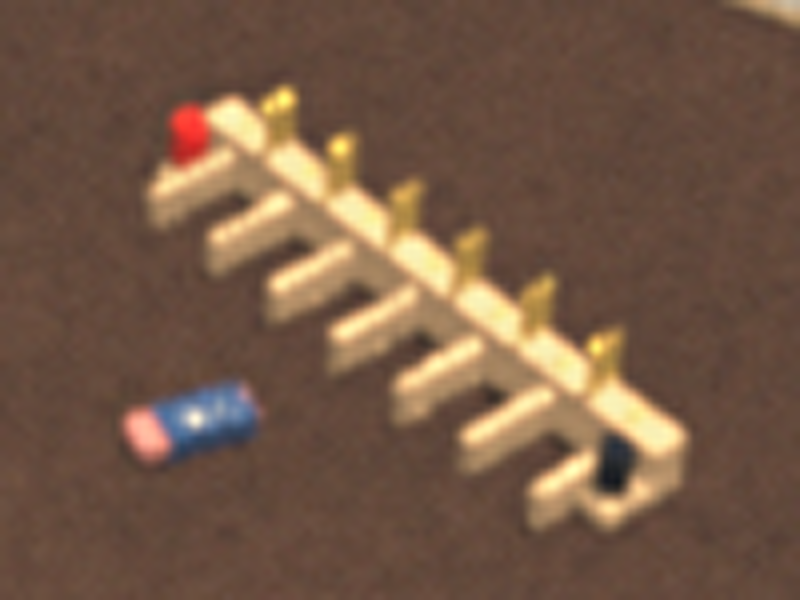

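View pics/si_crop.png

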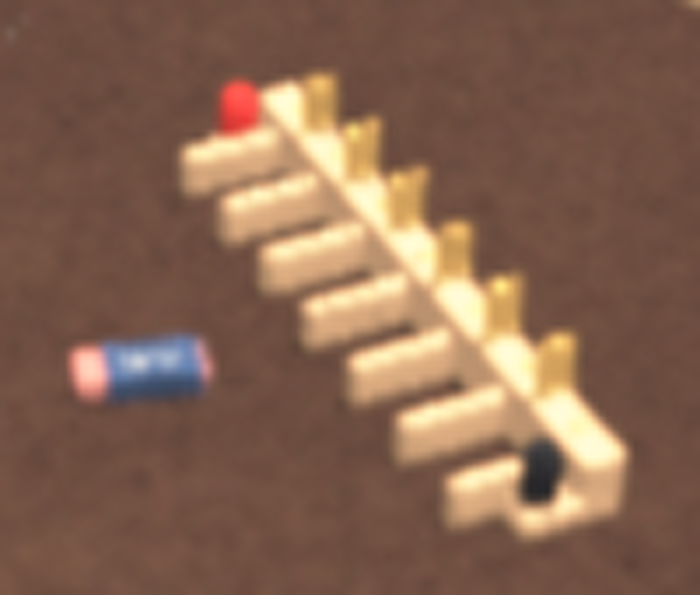

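```bash
python3 - <<'E'
from h import *
# crop origins/scales
S=np.load('scene0.npy',allow_pickle=True).item(); D=np.load('side0.npy',allow_pickle=True).item()
def c2p(p,o,s): return (np.array(p,float)+.5)/s-.5+o
sc=lambda p:c2p(p,[225,155],8); si=lambda p:c2p(p,[225,155],7)
tips_sc=[(285,95),(345,142),(408,187),(474,236),(541,284),(609,336)]   # tab top middle z=.05
tips_si=[(320,77),(366,125),(411,174),(459,228),(507,280),(560,337)]
for d,t in((S,sc(tips_sc)),(D,si(tips_si))):
    P=ray(d,t,.05); 
    k=np.arange(6); l=np.polyfit(k,P[:,:2],1); print('tabs',P[:,:2].round(3).tolist(),'step',np.hypot(*l[0])*1e3,'yaw',np.arctan2(l[0][0],-l[0][1]), 'mid',l[1]+2.5*l[0])
print('caps',ray(S,sc([(190,112),(617,440)]),.033),ray(D,si([(240,88),(545,445)]),.033))
for d in(S,D):
    hsv=cv2.cvtColor(d['img'],cv2.COLOR_RGB2HSV); m=(hsv[...,0]>100)&(hsv[...,0]<130)&(hsv[...,1]>90)
    m[:180]=0;m[225:]=0;m[:,:225]=0;m[:,265:]=0
    yx=np.argwhere(m); print('blue',len(yx),ray(d,yx.mean(0)[::-1],.008))
print('er ends',ray(S,sc([(148,425),(247,395)]),.008),ray(D,si([(85,370),(203,365)]),.008))
E
```

```text
tabs [[0.623, 0.076], [0.623, 0.039], [0.624, 0.004], [0.625, -0.033], [0.627, -0.068], [0.627, -0.104]] step 36.03431579457678 yaw 0.022222136317343617 mid [ 0.62486123 -0.01421877]
tabs [[0.622, 0.077], [0.623, 0.039], [0.624, 0.003], [0.625, -0.034], [0.626, -0.068], [0.627, -0.104]] step 36.18770726466415 yaw 0.027292904545478162 mid [ 0.62462889 -0.01451964]
caps [[ 0.60121231  0.10708968  0.033     ]
 [ 0.60535246 -0.13365387  0.033     ]] [[ 0.60090096  0.10593635  0.033     ]
 [ 0.60592431 -0.13498526  0.033     ]]
blue 32 [[ 0.51173417 -0.01846203  0.008     ]]
blue 32 [[ 0.51334383 -0.02306992  0.008     ]]
er ends [[ 0.49519794 -0.00576176  0.008     ]
 [ 0.53394754 -0.01463195  0.008     ]] [[ 0.4903713  -0.00908992  0.008     ]
 [ 0.5304925  -0.02268386  0.008     ]]
```

Two views agree within 1 mm on the tabs: rack yaw is about 0.024 and tab c is near (0.624, 0.004). I'll fly over at height for a wrist view.

>>> arm_command(series="1 0 0 -0.7 0 0 -6; 1 0 0 -0.7 0 0 -6; 1 0 0 -0.7 0 0 -6; 1 0 0 -0.7 0 0 -6; 1 -0.55 -0.8 0 0 0 0; 1 -0.55 -0.8 0 0 0 0; 1 -0.55 -0.8 0 0 0 0; 1 -0.55 -0.8 0 0 0 0")

```text
t: 0.82
tcp_pos: [0.3301, 0.4509, 0.3258]
tcp_rot: [0.045, -3.141, 0.0]
ft_force: [1.6, 1.1, 0.8]
opening: 0.0411
```

>>> arm_command(series="1 -0.55 -0.8 0 0 0 0; 1 -0.55 -0.8 0 0 0 0; 1 -0.55 -0.8 0 0 0 0; 1 -0.55 -0.8 0 0 0 0; 1 -0.55 -0.8 0 0 0 0; 1 -0.55 -0.8 0 0 0 0; 1 -0.55 -0.8 0 0 0 0; 1 -0.55 -0.8 0 0 0 0")

```text
t: 1.48
tcp_pos: [0.5134, 0.1996, 0.3259]
tcp_rot: [0.044, -3.141, 0.0]
ft_force: [1.4, 0.5, -0.6]
opening: 0.0004
```

>>> arm_command(series="1 -0.55 -0.8 0 0 0 0; 1 -0.55 -0.8 0 0 0 0; 1 -0.55 -0.8 0 0 0 0; 1 -0.55 -0.8 0 0 0 0; 1 -0.55 -0.8 0 0 0 0; 1 -0.55 -0.8 0 0 0 0; 1 0 0 0 0 0 0; 1 0 0 0 0 0 0")

```text
t: 2.15
tcp_pos: [0.6507, 0.0115, 0.3249]
tcp_rot: [0.04, -3.14, -0.0]
ft_force: [-0.1, 0.0, 0.7]
opening: 0.0007
```

```bash
python3 - <<'E'
from h import *
d=shot('wrist','w1'); cv2.imwrite('pics/w1b.png',cv2.resize(d['img'][:,:,::-1],None,fx=1.5,fy=1.5,interpolation=cv2.INTER_CUBIC))
E
```

```text
(no output)
```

View pics/w1b.png

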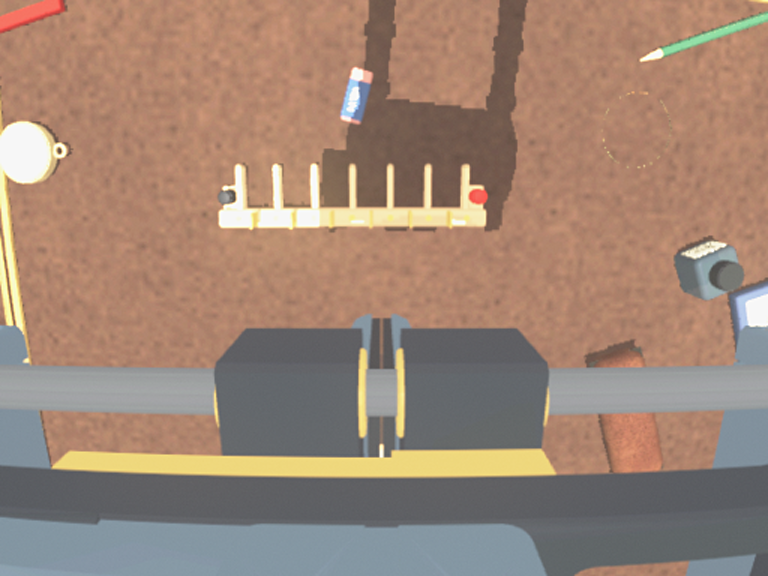

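Wrist view (1.5x): rack with red stud at (478,197), black stud at (226,197), eraser around (356,96), pink end towards the robot, nothing near the flick path.

```bash
python3 - <<'E'
from h import *
d=np.load('w1.npy',allow_pickle=True).item()
hsv=cv2.cvtColor(d['img'],cv2.COLOR_RGB2HSV); H,S,V=[hsv[...,i].astype(int) for i in range(3)]
roi=np.zeros(H.shape,bool); roi[38:90,215:260]=1
m=roi&(((H>95)&(H<140)&(S>40))|((V>170)&(S<110)))
n,l,st,ce=cv2.connectedComponentsWithStats(m.astype(np.uint8)); k=1+np.argmax(st[1:,4])
pts=np.argwhere(l==k)[:,::-1].astype(np.float32)
W=ray(d,pts,.010)[:,:2]*1000
rc=cv2.minAreaRect(W.astype(np.float32)); print('eraser',len(pts),rc)
c=W.mean(0); u=np.linalg.svd(W-c)[2][0]; u*=np.sign(u[0]); print(c,np.arctan2(u[1],u[0]))
for nm,mm in(('red',((H<6)|(H>174))&(S>190)&(V>120)),('black',(V<75))):
    q=np.zeros(H.shape,bool); q[118:145,140:340]=1
    mm=mm&q
    if nm=='black': mm[:,170:]=0
    else: mm[:,:300]=0
    yx=np.argwhere(mm); print(nm,len(yx),ray(d,yx.mean(0)[::-1],.03))
a=d['img'][85:165,140:335,::-1]; cv2.imwrite('pics/w1c.png',cv2.resize(a,None,fx=4,fy=4,interpolation=cv2.INTER_CUBIC))
# tabs/noses predicted overlay
o=np.array([.6067,-.0148]);t=.0245;R=np.array([[np.cos(t),-np.sin(t)],[np.sin(t),np.cos(t)]])
f=lambda x,y,z:np.r_[o+R@[x,y],z]
P=[f(-.032,y/1000,.018) for y in range(-108,109,36)]+[f(.018,y/1000,.05) for y in range(-90,91,36)]+[f(.026,s*.1265,.026) for s in(-1,1)]+[f(.010,s*.1265,.026) for s in(-1,1)]
im=cv2.resize(a,None,fx=4,fy=4,interpolation=cv2.INTER_CUBIC)
for p in proj(d,P): cv2.drawMarker(im,tuple(((p+.5-[140,85])*4).astype(int)),(255,0,255),0,8)
cv2.imwrite('pics/w1d.png',im)
E
```

```text
eraser 1344 ((511.033935546875, -23.619470596313477), (69.30307006835938, 45.834014892578125), 0.46644482016563416)
[508.40755648 -27.18207186] -0.16859342092582819
red 0 [[nan nan nan]]
black 0 [[nan nan nan]]<stdin>:16: RuntimeWarning: Mean of empty slice.
  ret = um.true_divide(
```

View pics/w1d.png

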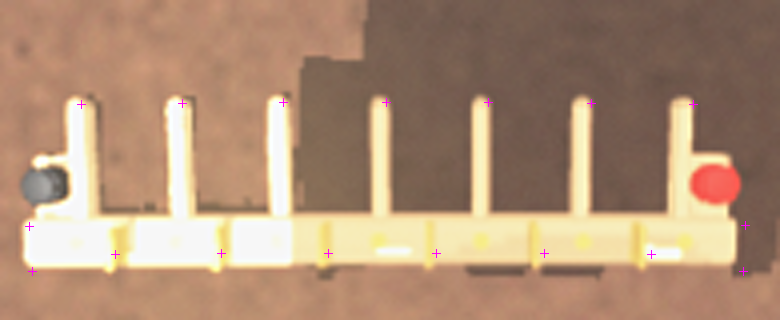

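```bash
python3 - <<'E'
from h import *
d=np.load('w1.npy',allow_pickle=True).item()
a=d['img'][35:95,205:275,::-1]; cv2.imwrite('pics/w1e.png',cv2.resize(a,None,fx=8,fy=8,interpolation=cv2.INTER_CUBIC))
E
```

```text
(no output)
```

View pics/w1e.png

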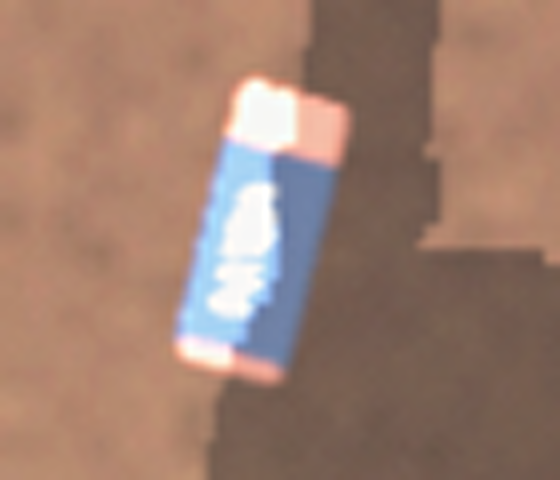

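```bash
python3 - <<'E'
from h import *
d=np.load('w1.npy',allow_pickle=True).item()
c=(np.array([(240,78),(352,103),(287,383),(176,353)],float)+.5)/8-.5+[205,35]
P=ray(d,c,.011)[:,:2]; print(P.round(4).tolist(),P.mean(0))
u=(P[2]+P[3]-P[0]-P[1]); print(np.arctan2(u[1],u[0]))
t=.0245;R=np.array([[np.cos(t),-np.sin(t)],[np.sin(t),np.cos(t)]])
print('rack frame (wrist)',(P-[.6045,-.017])@R)
E
```

```text
[[0.4851, -0.0196], [0.4888, -0.0002], [0.5362, -0.0104], [0.5315, -0.03]] [ 0.5104252  -0.01504373]
-0.21721870485036976
rack frame (wrist) [[-0.11942415  0.00035284]
 [-0.11522885  0.01967019]
 [-0.06809381  0.00822236]
 [-0.07324776 -0.01120424]]
```

>>> arm_command(series="1 0.23 0.82 0 0 0 0; 1 0.23 0.82 0 0 0 0; 1 0.23 0.82 0 0 0 0; 1 0 0 0.95 0 0 0; 1 0 0 0.95 0 0 0; 1 0 0 0.95 0 0 0; 1 0 0 0.95 0 0 0; 1 0 0 0.95 0 0 0")

```text
t: 2.87
tcp_pos: [0.6186, 0.1123, 0.1349]
tcp_rot: [-0.047, 3.141, 0.0]
ft_force: [0.3, 0.3, -0.0]
opening: 0.0003
```

>>> arm_command(series="1 0 0 0.9 0 0 0; 1 0 0 0.8 0 0 0; 1 0 0 0 0 0 0; 1 0 0 0 0 0 0")

```text
t: 3.2
tcp_pos: [0.6184, 0.1117, 0.0677]
tcp_rot: [0.046, -3.138, 0.0]
ft_force: [0.3, -0.4, 0.8]
opening: -0.0002
```

```bash
python3 - <<'E'
from h import *
s=r.read_state(); print(s['tcp_pos'],s['tcp_rot'])
S=shot('scene','s2'); D=shot('side','d2')
a=S['img'][140:240,210:330,::-1]; b=D['img'][140:240,210:330,::-1]
cv2.imwrite('pics/c2.png',np.hstack([cv2.resize(x,(400,333),interpolation=cv2.INTER_CUBIC) for x in(a,b)]))
E
```

```text
[0.61839623 0.11170233 0.06765764] [ 4.58635629e-02 -3.13848219e+00  1.29688018e-04]
```

View pics/c2.png

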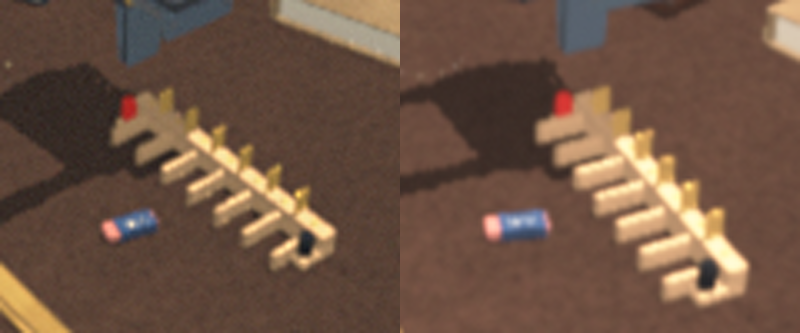

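```bash
python3 - <<'E'
from h import *
s=r.read_state(); p=s['tcp_pos']
for n in('s2','d2'):
    d=np.load(n+'.npy',allow_pickle=True).item()
    x=np.array([-1,-.028,0]);y=np.array([-.028,1,0])
    o=[210,140] if n=='s2' else [210,140]
    im=cv2.resize(d['img'][130:190,210:300,::-1],None,fx=8,fy=8,interpolation=cv2.INTER_CUBIC)
    Q=[p]+[p+a*.016*x+b*.0135*y for a in(-1,1) for b in(-1,1)]
    for q in proj(d,Q): cv2.drawMarker(im,tuple(((q+.5-[210,130])*8).astype(int)),(255,0,255),0,10)
    cv2.imwrite(f'pics/{n}c.png',im)
E
```

```text
(no output)
```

View pics/s2c.png

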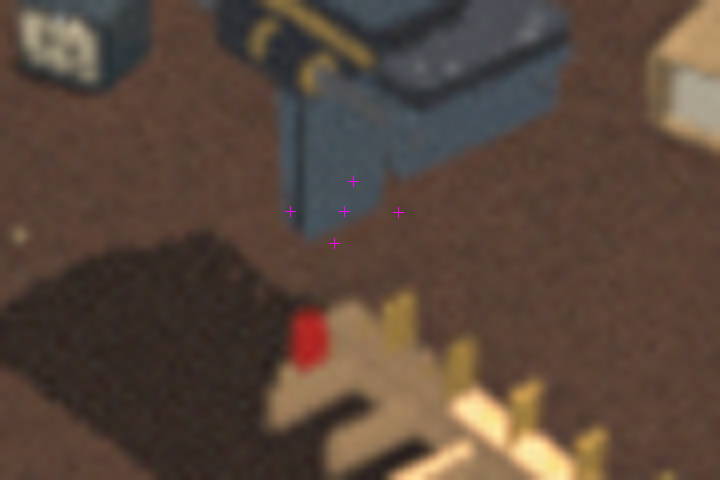

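View pics/d2c.png

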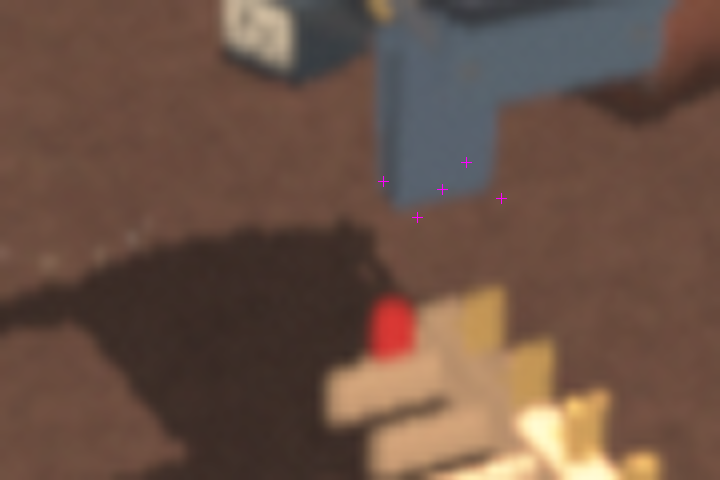

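The tip sits where kinematics says within about 1–2 mm, and the shut finger is only ~12 mm thick. I'll drop to 42 mm and sweep.

>>> arm_command(series="1 0 0 0.62 0 0 0; 1 0 0 0 0 0 0; 1 0 0 0 0 0 0")

```text
t: 3.55
tcp_pos: [0.6199, 0.111, 0.0445]
tcp_rot: [-0.044, 3.141, 0.0]
ft_force: [-0.9, 0.1, -0.8]
opening: 0.0001
```

>>> arm_command(series="1 0 0 0.06 0 0 0; 1 0 0 0 0 0 0; 1 0 -0.3 0 0 0 0; 1 0 -0.3 0 0 0 0; 1 0 -0.3 0 0 0 0; 1 0 -0.3 0 0 0 0; 1 0 -0.3 0 0 0 0; 1 0 -0.3 0 0 0 0")

```text
t: 4.22
tcp_pos: [0.6218, 0.0372, 0.0408]
tcp_rot: [-0.043, 3.141, -0.0]
ft_force: [0.2, 0.7, 0.1]
opening: 0.0003
```

>>> arm_command(series="1 0 -0.28 0 0 0 0; 1 0 -0.28 0 0 0 0; 1 0 -0.28 0 0 0 0; 1 0 -0.22 0 0 0 0; 1 0 0 0 0 0 0; 1 0 0 0 0 0 0")

```text
t: 4.72
tcp_pos: [0.623, -0.004, 0.0407]
tcp_rot: [-0.043, 3.141, -0.0]
ft_force: [0.6, 0.9, 1.4]
opening: 0.0002
```

```bash
python3 - <<'E'
from h import *
S=shot('scene','s3'); D=shot('side','d3')
a=S['img'][140:240,210:330,::-1]; b=D['img'][140:240,210:330,::-1]
cv2.imwrite('pics/c3.png',np.hstack([cv2.resize(x,(400,333),interpolation=cv2.INTER_CUBIC) for x in(a,b)]))
E
```

```text
(no output)
```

View pics/c3.png

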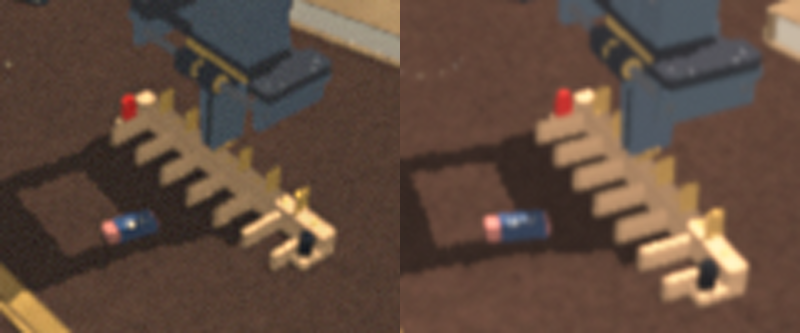

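```bash
python3 - <<'E'
from h import *
o=[]
for n in('s3','d3'):
    d=np.load(n+'.npy',allow_pickle=True).item()
    o.append(cv2.resize(d['img'][155:200,250:300,::-1],(400,360),interpolation=cv2.INTER_CUBIC))
cv2.imwrite('pics/c3z.png',np.hstack(o))
E
```

```text
(no output)
```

View pics/c3z.png

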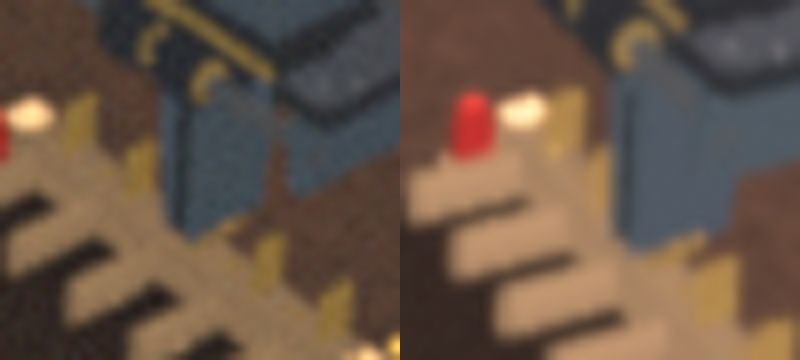

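Tab c is bent far over under the finger (left half at ~(225,228)), and d, e, f stand upright. I'll lift straight up and move to the eraser's right side.

>>> arm_command(series="1 0 0 -0.5 0 0 0; 1 0 0 -1 0 0 0; 1 0 0 -0.6 0 0 0; 1 0.89 -0.41 0 0 0 0; 1 0.89 -0.41 0 0 0 0; 1 0.89 -0.41 0 0 0 0; 1 0 0 0 0 0 0; 1 0 0 0 0 0 0")

```text
t: 5.48
tcp_pos: [0.516, -0.0558, 0.125]
tcp_rot: [0.043, -3.14, -0.0]
ft_force: [-0.1, 0.6, 0.0]
opening: 0.0001
```

>>> arm_command(series="1 0 0 0.8 0 0 0; 1 0 0 0.8 0 0 0; 1 0 0 0.5 0 0 0; 1 0 0 0 0 0 0; 1 0 0 0 0 0 0")

```text
t: 5.9
tcp_pos: [0.5179, -0.0551, 0.0403]
tcp_rot: [0.045, -3.14, -0.001]
ft_force: [-0.1, 0.4, 0.2]
opening: 0.0006
```

```bash
cat > look.py <<'E'
import sys
from h import *
n=sys.argv[1]
s=r.read_state(); print(s['t'],s['tcp_pos'],s['tcp_rot'],s['ft_force'])
S=shot('scene','s'+n); D=shot('side','d'+n)
a=S['img'][160:240,220:310,::-1]; b=D['img'][160:240,220:310,::-1]
cv2.imwrite(f'pics/c{n}.png',np.hstack([cv2.resize(x,(400,356),interpolation=cv2.INTER_CUBIC) for x in(a,b)]))
E
python3 look.py 4
```

```text
5.9 [ 0.51785879 -0.05510886  0.04029573] [ 4.54010394e-02 -3.13976801e+00 -6.43924980e-04] [-0.13520839  0.37760302  0.15573369]
```

View pics/c4.png

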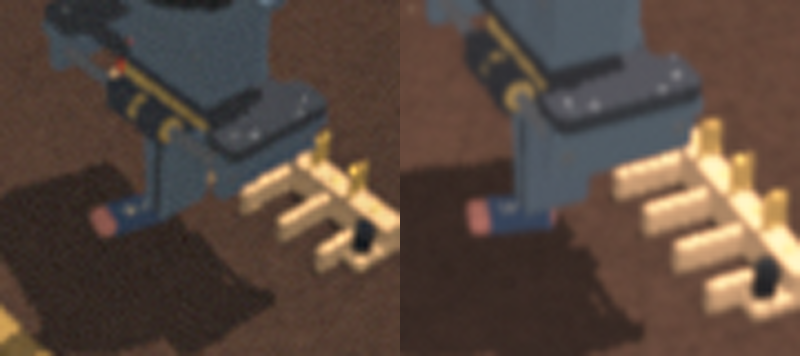

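>>> arm_command(series="1 0 0 0.5 0 0 0; 1 0 0 0.35 0 0 0; 1 0 0 0 0 0 0; 1 0 0 0 0 0 0; 1 0 0.2 0 0 0 0; 1 0 0.15 0 0 0 0; 1 0 0.12 0 0 0 0; 1 0 0.12 0 0 0 0")

```text
t: 6.67
tcp_pos: [0.5173, -0.0314, 0.0074]
tcp_rot: [-0.045, 3.14, -0.0]
ft_force: [0.6, -0.7, 0.2]
opening: 0.0006
```

>>> arm_command(series="1 0 0.1 0 0 0 0; 1 0 0.1 0 0 0 0; 1 0 0.1 0 0 0 0; 1 0 0.06 0 0 0 0; 1 0 0 0 0 0 0; 1 0 0 0 0 0 0")

```text
t: 7.17
tcp_pos: [0.5164, -0.0176, 0.0067]
tcp_rot: [0.044, -3.141, -0.0]
ft_force: [-0.3, -0.7, -0.1]
opening: 0.0005
```

```bash
python3 look.py 5
```

```text
7.1667 [ 0.51641821 -0.01763695  0.00665788] [ 4.43219560e-02 -3.14106558e+00 -1.28366012e-04] [-0.28647437 -0.66585666 -0.06648576]
```

View pics/c5.png

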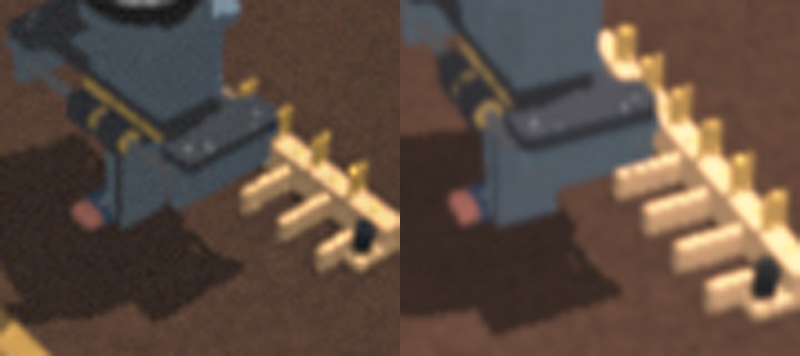

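>>> arm_command(series="1 0 0.05 0 0 0 0; 1 0 0 0 0 0 0; 1 0 -0.4 0 0 0 0; 1 0 -0.1 -0.8 0 0 0; 1 0 0 -0.8 0 0 0; 1 0.63 0.3 0 0 0 0; 1 0.63 0.3 0 0 0 0; 1 0.63 0.3 0 0 0 0")

```text
t: 7.93
tcp_pos: [0.4398, -0.0017, 0.0712]
tcp_rot: [-0.043, 3.14, -0.0]
ft_force: [0.5, -0.1, -0.1]
opening: 0.0003
```

>>> arm_command(series="1 0 0 0.8 0 0 0; 1 0 0 0.3 0 0 0; 1 0 0 0 0 0 0; 1 0 0 0 0 0 0")

```text
t: 8.27
tcp_pos: [0.4401, -0.0018, 0.0266]
tcp_rot: [0.044, -3.14, -0.0]
ft_force: [0.0, 0.2, -0.4]
opening: 0.0007
```

```bash
python3 look.py 6
```

```text
8.2667 [ 0.44012899 -0.00182466  0.0265686 ] [ 4.40650482e-02 -3.13986975e+00 -3.78728886e-04] [ 0.04569299  0.20312816 -0.42966513]
```

View pics/c6.png

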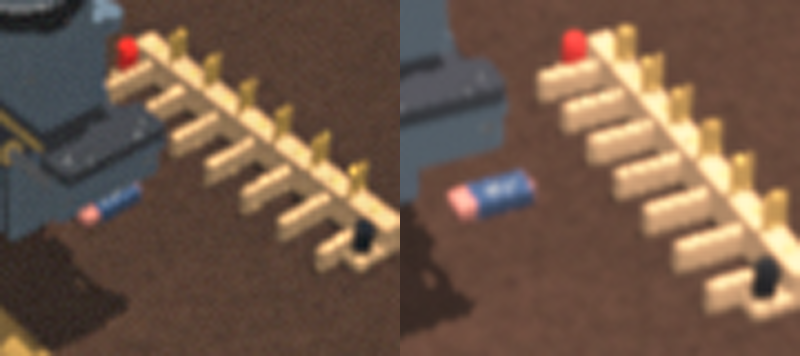

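```bash
python3 - <<'E'
from h import *
d=np.load('d6.npy',allow_pickle=True).item()
im=cv2.resize(d['img'][180:230,220:290,::-1],None,fx=11,fy=11,interpolation=cv2.INTER_CUBIC)
cv2.imwrite('pics/c6z.png',im)
E
```

```text
(no output)
```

View pics/c6z.png

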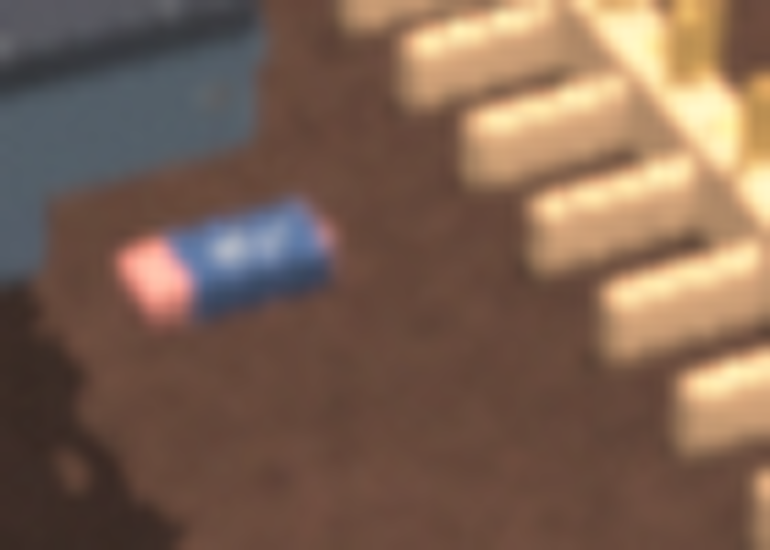

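```bash
python3 - <<'E'
from h import *
d=np.load('d6.npy',allow_pickle=True).item()
c=lambda p:(np.array(p,float)+.5)/11-.5+[220,180]
t=.0245;R=np.array([[np.cos(t),-np.sin(t)],[np.sin(t),np.cos(t)]]);o=[.606,-.0155]
f=lambda p,z:((ray(d,c(p),z)[:,:2]-o)@R*1000).round(1).tolist()
print('top',f([(118,258),(303,197),(332,243),(150,290)],.011)); print('bot right',f([(155,322),(332,278)],0))
print('noses z18',f([(405,38),(470,113),(533,200),(606,290)],.018),'noses bot',f([(405,103),(470,180),(535,268),(610,355)],0))
E
```

```text
top [[-124.8, 29.0], [-76.6, 33.2], [-77.6, 14.2], [-122.6, 15.0]]
bot right [[-121.0, 16.6], [-77.2, 15.1]]
noses z18 [[-31.6, 73.7], [-30.6, 39.0], [-32.1, 1.8], [-31.9, -35.2]] noses bot [[-32.3, 71.8], [-31.4, 36.5], [-32.3, -0.8], [-31.0, -36.7]]
```

The eraser is now aligned with the gaps, but its centre is at rack y ≈ 24 mm, so the shut fingers are about 27 mm thick after all. I'll nudge it back 5–6 mm from the left.

>>> arm_command(series="1 0 0 -0.8 0 0 0; 1 0 0 -0.8 0 0 0; 1 -0.82 0.52 0 0 0 0; 1 -0.82 0.52 0 0 0 0; 1 0 0 0 0 0 0; 1 0 0 0.9 0 0 0; 1 0 0 0.6 0 0 0; 1 0 0 0 0 0 0")

```text
t: 9.03
tcp_pos: [0.5032, 0.0417, 0.0283]
tcp_rot: [0.044, -3.137, -0.0]
ft_force: [-2.4, 0.0, -0.1]
opening: 0.0007
```

>>> arm_command(series="1 0 0 0.5 0 0 0; 1 0 0 0 0 0 0; 1 0 0 0 0 0 0")

```text
t: 9.28
tcp_pos: [0.5049, 0.0415, 0.0116]
tcp_rot: [0.044, -3.141, -0.0]
ft_force: [-0.3, 0.2, -0.1]
opening: 0.0004
```

>>> arm_command(series="1 0 0 0.13 0 0 0; 1 0 0 0 0 0 0; 1 0 -0.12 0 0 0 0; 1 0 -0.1 0 0 0 0; 1 0 -0.1 0 0 0 0; 1 0 -0.08 0 0 0 0; 1 0 -0.04 0 0 0 0; 1 0 0 0 0 0 0")

```text
t: 9.95
tcp_pos: [0.5054, 0.0235, 0.0056]
tcp_rot: [-0.043, 3.141, -0.0]
ft_force: [-0.5, -0.2, -0.6]
opening: 0.0005
```

```bash
python3 look.py 7;python3 - <<'E'
from h import *
d=np.load('d7.npy',allow_pickle=True).item()
im=cv2.resize(d['img'][180:230,220:290,::-1],None,fx=11,fy=11,interpolation=cv2.INTER_CUBIC)
cv2.imwrite('pics/c7z.png',im)
E
```

```text
9.95 [0.50538826 0.02346817 0.00556688] [-4.31659237e-02  3.14124654e+00 -4.74492240e-05] [-0.51734907 -0.20511288 -0.57122958]
```

View pics/c7z.png

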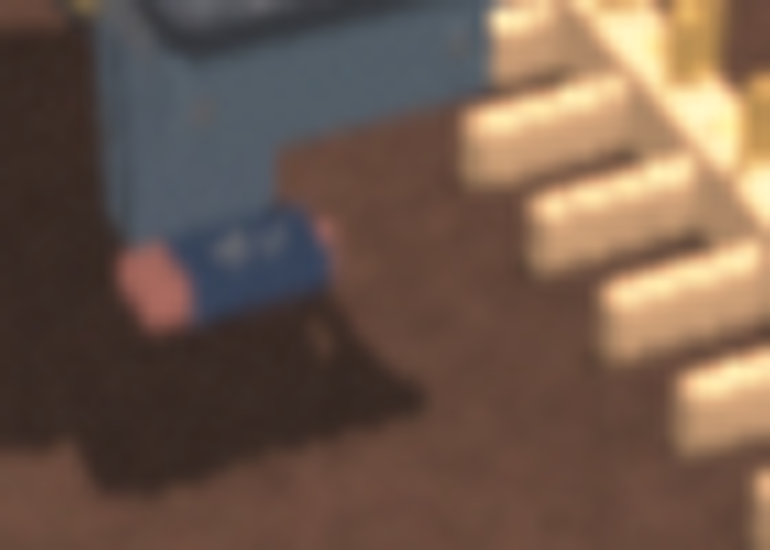

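```bash
python3 - <<'E'
from h import *
d=np.load('d7.npy',allow_pickle=True).item()
c=lambda p:(np.array(p,float)+.5)/11-.5+[220,180]
t=.0245;R=np.array([[np.cos(t),-np.sin(t)],[np.sin(t),np.cos(t)]]);o=[.606,-.0155]
f=lambda p,z:((ray(d,c(p),z)[:,:2]-o)@R*1000).round(1).tolist()
print('top',f([(303,205),(332,243),(150,295)],.011)); print('bot right',f([(158,330),(332,285)],0), ((np.array([.5054,.0235])-o)@R*1000))
E
```

```text
top [[-77.8, 30.3], [-77.6, 14.2], [-123.3, 13.3]]
bot right [[-121.5, 13.6], [-78.2, 12.7]] [-99.61440452  41.45274915]
```

>>> arm_command(series="1 0 -0.05 0 0 0 0; 1 0 -0.04 0 0 0 0; 1 0 0 0 0 0 0; 1 0 0 0 0 0 0; 1 0 0.4 0 0 0 0; 1 0 0 -0.9 0 0 0; 1 0 0 -0.9 0 0 0; 1 0 0 0 0 0 0")

```text
t: 10.72
tcp_pos: [0.5075, 0.0366, 0.0823]
tcp_rot: [-0.045, 3.135, -0.001]
ft_force: [2.1, -0.6, 0.6]
opening: 0.0002
```

>>> arm_command(series="1 0.86 -0.45 0 0 0 0; 1 0.86 -0.45 0 0 0 0; 1 0 0 0 0 0 0; 1 0 0 0.8 0 0 0; 1 0 0 0.5 0 0 0; 1 0 0 0 0 0 0; 1 0 0 0 0 0 0")

```text
t: 11.3
tcp_pos: [0.4366, -0.0014, 0.0252]
tcp_rot: [0.044, -3.139, -0.001]
ft_force: [0.8, 0.2, -0.0]
opening: 0.0005
```

```bash
python3 look.py 8;python3 - <<'E'
from h import *
d=np.load('d8.npy',allow_pickle=True).item()
im=cv2.resize(d['img'][180:230,220:290,::-1],None,fx=11,fy=11,interpolation=cv2.INTER_CUBIC)
cv2.imwrite('pics/c8z.png',im)
E
```

```text
11.3 [ 0.43655447 -0.00144484  0.02524057] [ 4.40319120e-02 -3.13897478e+00 -5.39259014e-04] [ 0.78925464  0.21436476 -0.03765645]
```

View pics/c8z.png

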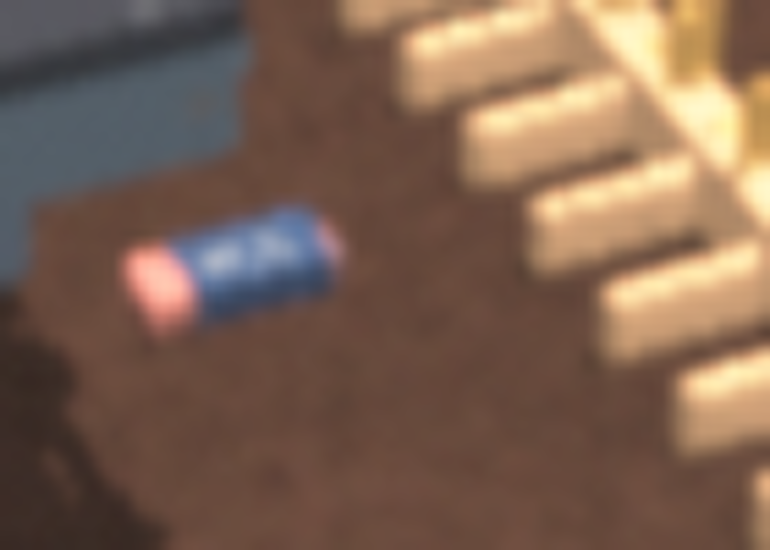

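```bash
python3 - <<'E'
from h import *
d=np.load('d8.npy',allow_pickle=True).item()
c=lambda p:(np.array(p,float)+.5)/11-.5+[220,180]
t=.0245;R=np.array([[np.cos(t),-np.sin(t)],[np.sin(t),np.cos(t)]]);o=[.606,-.0155]
f=lambda p,z:((ray(d,c(p),z)[:,:2]-o)@R*1000).round(1).tolist()
print('top',f([(122,262),(310,203),(340,250),(152,300)],.011)); print('bot right',f([(160,333),(338,288)],0))
print('TCP',(r.read_state()['tcp_pos'][:2]-o)@R*1000)
E
```

```text
top [[-124.5, 27.3], [-76.0, 30.3], [-77.0, 11.0], [-123.5, 11.4]]
bot right [[-121.5, 12.4], [-77.4, 11.1]]
TCP [-167.97696887   18.10474765]
```

>>> arm_command(series="1 0 0 0.5 0 0 0; 1 0 0 0 0 0 0; 1 0 0 0 0 0 0; 1 -0.3 0 0 0 0 0; 1 -0.25 0 0 0 0 0; 1 -0.2 0 0 0 0 0; 1 -0.2 0 0 0 0 0; 1 -0.2 0 0 0 0 0")

```text
t: 12.07
tcp_pos: [0.4842, -0.0002, 0.006]
tcp_rot: [-0.044, 3.141, -0.0]
ft_force: [0.1, 0.1, -0.1]
opening: 0.0002
```

>>> arm_command(series="1 -0.2 0 0 0 0 0; 1 -0.2 0 0 0 0 0; 1 -0.1 0 0 0 0 0; 1 0 0 0 0 0 0")

```text
t: 12.4
tcp_pos: [0.5043, 0.0003, 0.0055]
tcp_rot: [-0.044, 3.14, -0.0]
ft_force: [-1.6, -0.5, -0.3]
opening: 0.0007
```

```bash
python3 look.py 9;python3 - <<'E'
from h import *
d=np.load('d9.npy',allow_pickle=True).item()
im=cv2.resize(d['img'][180:230,220:290,::-1],None,fx=11,fy=11,interpolation=cv2.INTER_CUBIC)
cv2.imwrite('pics/c9z.png',im)
E
```

```text
12.4 [5.04281344e-01 2.66100685e-04 5.48620132e-03] [-4.42760840e-02  3.14047607e+00 -1.91987692e-04] [-1.60919434 -0.5182378  -0.27311585]
```

View pics/c9z.png

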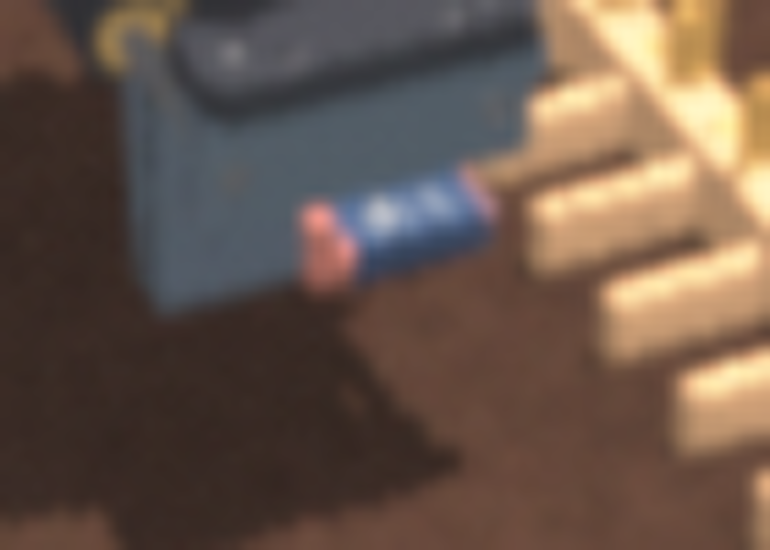

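View pics/c9.png

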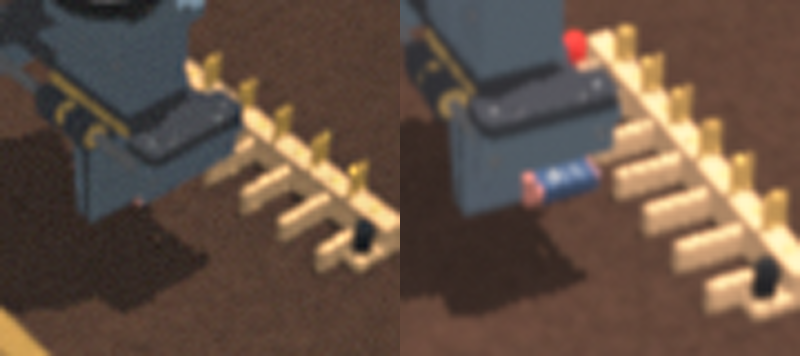

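The eraser is heading square into gap c, its front ~8 mm short of the noses. Before going on I'll measure how low the gripper's forward overhang hangs, so that it cannot reach the tabs.

```bash
python3 - <<'E'
from h import *
d=np.load('d9.npy',allow_pickle=True).item()
def w(c,rw):
    p=cv2.undistortPoints(np.array([[[c,rw]]],float),K(d),np.array(d['dist_coeffs'],float)).ravel()
    return d['T'][:3,:3]@(np.r_[p,1]*d['z_map'][int(rw),int(c)])+d['T'][:3,3]
tcp=np.array([.5043,.0003,.0055])
for c in(236,240,244,248,252,256,260,264,267):
    for rw in range(184,209,3):
        P=w(c,rw)
        if abs(P[2])<.2 : print(c,rw,((P-tcp)*1000).round(0),end=' | ')
    print()
t=.0245;R=np.array([[np.cos(t),-np.sin(t)],[np.sin(t),np.cos(t)]]);o=[.606,-.0155]
c=lambda p:(np.array(p,float)+.5)/11-.5+[220,180]
f=lambda p,z:((ray(d,c(p),z)[:,:2]-o)@R*1000).round(1).tolist()
print('top',f([(302,210),(467,168),(495,212),(325,258)],.011),'bot',f([(320,293),(492,247)],0))
E
```

```text
236 184 [-37. -72. 120.] | 236 187 [-37. -73. 113.] | 236 190 [-33. -59.  95.] | 236 193 [-16. -11.  49.] | 236 196 [-16. -13.  41.] | 236 199 [-15. -10.  30.] | 236 202 [-15.  -9.  20.] | 236 205 [-16. -10.  11.] | 236 208 [-13.  -2.  -5.] | 
240 184 [-29. -76. 121.] | 240 187 [-34. -88. 122.] | 240 190 [-34. -89. 115.] | 240 193 [-35. -89. 107.] | 240 196 [-32. -81.  92.] | 240 199 [-32. -81.  84.] | 240 202 [ -5. -10.  18.] | 240 205 [-4. -6.  5.] | 240 208 [-4. -8. -4.] | 
244 184 [-22. -81. 122.] | 244 187 [-26. -90. 121.] | 244 190 [-25. -88. 112.] | 244 193 [-22. -81.  98.] | 244 196 [-23. -83.  91.] | 244 199 [-23. -82.  82.] | 244 202 [ 6. -9. 13.] | 244 205 [10.  1. -5.] | 244 208 [ 6. -9. -6.] | 
248 184 [-14. -84. 122.] | 248 187 [-16. -90. 119.] | 248 190 [-14. -85. 107.] | 248 193 [-12. -81.  95.] | 248 196 [-13. -82.  88.] | 248 199 [23.  7.  7.] | 248 202 [18. -5.  7.] | 248 205 [18. -5. -3.] | 248 208 [ 15. -14.  -5.] | 
252 184 [ -6. -88. 123.] | 252 187 [ -6. -89. 115.] | 252 190 [ -6. -88. 106.] | 252 193 [ -3. -82.  93.] | 252 196 [ -3. -81.  84.] | 252 199 [32. 
[... 427 characters left out ...]
6.] | 260 196 [56.  5.  9.] | 260 199 [53. -3.  5.] | 260 202 [51. -7. -1.] | 260 205 [ 48. -13.  -6.] | 260 208 [ 43. -25.  -5.] | 
264 184 [ 24. -87. 114.] | 264 187 [ 24. -86. 105.] | 264 190 [ 28. -79.  91.] | 264 193 [ 28. -80.  83.] | 264 196 [73. 17. -5.] | 264 199 [62. -7.  5.] | 264 202 [62. -7. -4.] | 264 205 [ 56. -21.  -2.] | 264 208 [ 53. -28.  -6.] | 
267 184 [ 30. -88. 113.] | 267 187 [ 35. -80.  98.] | 267 190 [ 34. -81.  91.] | 267 193 [ 35. -79.  81.] | 267 196 [80. 13. -4.] | 267 199 [75.  2. -5.] | 267 202 [70. -8. -6.] | 267 205 [ 64. -22.  -4.] | 267 208 [ 60. -30.  -7.] | 
top [[-78.8, 28.6], [-36.5, 27.8], [-38.0, 9.6], [-81.3, 9.7]] bot [[-82.0, 11.0], [-38.0, 10.6]]
```

The overhang is 80+ mm up, so there's no risk. The eraser sits square at y ≈ 19 mm, so I'll push on.

>>> arm_command(series="1 -0.15 0 0 0 0 0; 1 -0.15 0 0 0 0 0; 1 -0.15 0 0 0 0 0; 1 -0.15 0 0 0 0 0; 1 -0.15 0 0 0 0 0; 1 -0.12 0 0 0 0 0; 1 0 0 0 0 0 0; 1 0 0 0 0 0 0")

```text
t: 13.17
tcp_pos: [0.5381, 0.0013, 0.0055]
tcp_rot: [-0.044, 3.141, -0.0]
ft_force: [-1.0, -0.4, 0.1]
opening: -0.0
```

```bash
python3 look.py 10;python3 - <<'E'
from h import *
d=np.load('d10.npy',allow_pickle=True).item()
im=cv2.resize(d['img'][170:220,230:300,::-1],None,fx=11,fy=11,interpolation=cv2.INTER_CUBIC)
cv2.imwrite('pics/c10z.png',im)
E
```

```text
13.1667 [0.53814536 0.00127925 0.00546248] [-4.43040751e-02  3.14120955e+00 -4.42054115e-05] [-0.9801804  -0.35879241  0.11697436]
```

View pics/c10z.png

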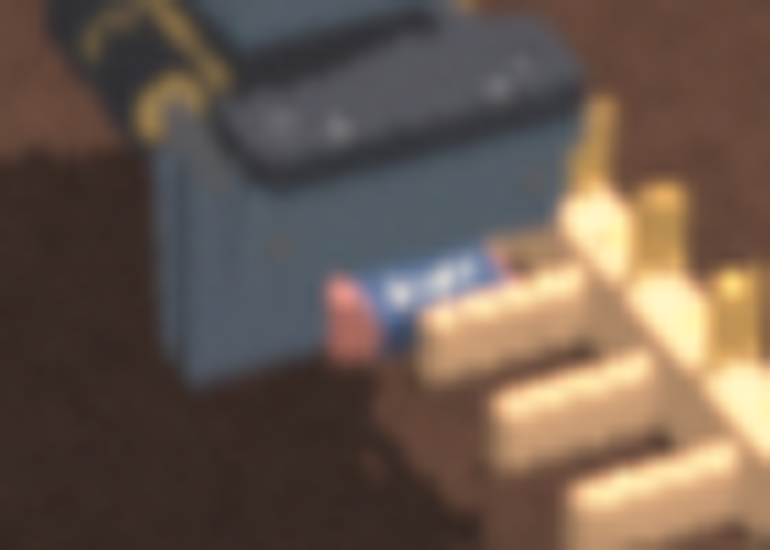

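>>> arm_command(series="1 -0.1 0 0 0 0 0; 1 -0.1 0 0 0 0 0; 1 -0.05 0 0 0 0 0; 1 0 0 0 0 0 0; 1 0 0 0 0 0 0")

```text
t: 13.68
tcp_pos: [0.5481, 0.0016, 0.0055]
tcp_rot: [-0.044, 3.141, -0.0]
ft_force: [-0.5, 0.4, -0.1]
opening: 0.0005
```

>>> arm_command(series="1 -0.05 0 0 0 0 0; 1 0 0 0 0 0 0; 1 0 0 0 0 0 0")

```text
t: 13.93
tcp_pos: [0.5495, 0.0017, 0.0054]
tcp_rot: [0.044, -3.14, -0.0]
ft_force: [-2.3, 0.4, 1.0]
opening: 0.0005
```

>>> arm_command(series="1 -0.05 0 0 0 0 0; 1 0 0 0 0 0 0; 1 0 0 0 0 0 0")

```text
t: 14.18
tcp_pos: [0.5497, 0.0018, 0.0052]
tcp_rot: [0.044, -3.137, -0.0]
ft_force: [-10.8, -1.3, 5.4]
opening: 0.0004
```

Force rose to 11 N with no further travel, so it has met the back rail. Backing away.

>>> arm_command(series="1 0.3 0 0 0 0 0; 1 0.8 0 0 0 0 0; 1 0.8 0 0 0 0 0; 1 0.5 0 -0.8 0 0 0; 1 0.3 0 -0.9 0 0 0; 1 0.5 0 -0.5 0 0 0; 1 0 0 0 0 0 0; 1 0 0 0 0 0 0")

```text
t: 14.85
tcp_pos: [0.4245, -0.0021, 0.0946]
tcp_rot: [-0.044, 3.138, -0.001]
ft_force: [1.5, 1.2, -0.1]
opening: 0.0006
```

```bash
python3 look.py 11;python3 - <<'E'
from h import *
o=[]
for n in('s11','d11'):
    d=np.load(n+'.npy',allow_pickle=True).item()
    o.append(cv2.resize(d['img'][160:220,245:305,::-1],(400,400),interpolation=cv2.INTER_CUBIC))
    cv2.imwrite('pics/full_'+n+'.png',d['img'][:,:,::-1])
cv2.imwrite('pics/c11z.png',np.hstack(o))
E
```

```text
14.85 [ 0.42450466 -0.00205397  0.09457704] [-4.37206281e-02  3.13835385e+00 -7.34773325e-04] [ 1.4808253   1.16805969 -0.1106483 ]
```

View pics/c11z.png

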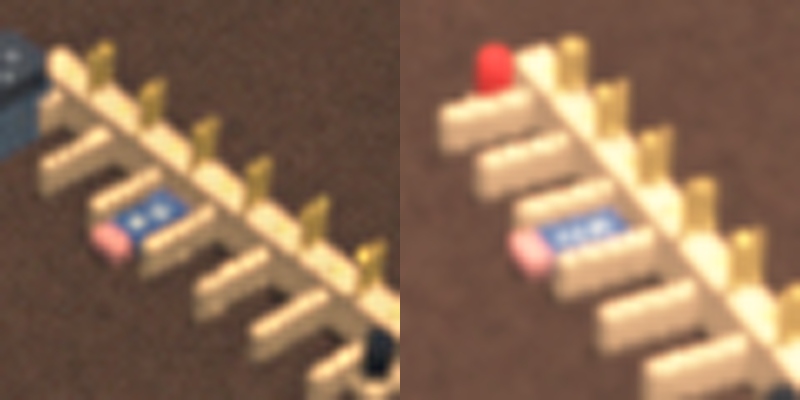

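View pics/full_s11.png

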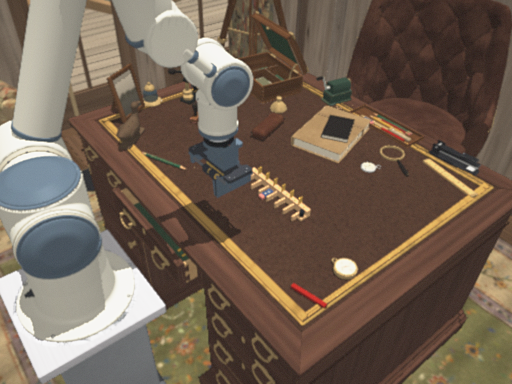

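```bash
python3 - <<'E'
from h import *
d=np.load('d11.npy',allow_pickle=True).item()
t=.0245;R=np.array([[np.cos(t),-np.sin(t)],[np.sin(t),np.cos(t)]]);o=[.606,-.0155]
c=(np.array([(513-400,235),(546-400,262),(623-400,207)],float)+.5)/6.667-.5+[245,160]
print(((ray(d,c,.011)[:,:2]-o)@R*1000).round(1))
print(((ray(d,(np.array([(517-400,205),(557-400,250)],float)+.5)/6.667-.5+[245,160],.018)[:,:2]-o)@R*1000).round(1),'noses')
r.finish_job()
E
```

```text
[[-37.7  28.3]
 [-33.5   7.3]
 [ 10.2  27.5]]
[[-31.9  37.1]
 [-30.6   4.2]] noses
the job is handed in; nothing more can be done
```

The eraser is in the third gap from the red cap, pushed up against the back rail. I handed the job in at about 15 s, with no verdict reported.

- **Flicking the tabs:** The red cap is at the left end, so the third gap is c. With the fingers shut, I swept along the rail about 41–42 mm above the desk over tabs a, b and c, then lifted straight up. A picture at the stop showed c bent far over and d, e and f upright. I did not photograph a and b while they were bent. All six tabs visible afterwards stood upright.
- **Pushing the eraser:** I squared it up from the right, nudged it back from the left, then pushed it straight into gap c. The push force rose to about 11 N with no further travel, so I took that as meeting the rail. I then backed the arm clear.
- **Last checks:** The final pictures show the eraser flat in gap c. Its far end is at the rail and its near end 3–6 mm proud of the divider noses; it should be 6 mm. It sits near y = 18 mm in the rack frame, with pixel error of about 2 mm. In the last scene picture the compass, pencil and wax look unmoved. The ink bottle is not clearly visible there, but the fingers never went near it.
- **Disagreements:** The wrist camera placed the rack 2–3 mm away from where the two fixed cameras did, so I used a value close to the fixed cameras'. I first judged the shut fingers too thin, which is why the eraser needed the second nudge.

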